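# Load the plate reader and start it with the two-key pod

### The job

Push the plate reader's tray fully home with the fingertips. Then press the two round keys on the start pod right down together, one fingertip on each, hold them down for three seconds to start the run, then let go so both spring back up and move clear. Do not grasp or lift anything, do not press the square keys on the other pod, and leave the pods and the other things where they stand.

Things in the scene. Friction and masses are not known exactly. Their poses are not given: they have to be found in the camera images.
- reader: The plate reader: a white instrument fixed to the bench, 300 mm deep (x), 250 mm wide (y), 120 mm high. Its origin lies at bench level in front of the machine, straight below where the middle of the tray front panel's outer face (point tray_front) stands when the tray is fully home. Its x axis points into the machine, the way the tray is pushed; z up. The face where the tray comes out is 37 mm from the origin along +x, the machine's centre 187 mm.
- tray (a joint): How far the plate tray stands out of the reader (m): 0 fully home against its stop, up to 0.12 out. It slides straight along the reader's x axis with about 2 N of friction and stays where it is left. Starts 0.05 to 0.11 out.
- tray_front (a point): Centre of the outer face of the tray's upright grey front panel, the face to push on; 47 mm above the bench. The panel is 130 mm wide (along the reader's y), 50 mm high (22 to 72 mm above the bench), 12 mm thick. Fully home this face still stands 37 mm out from the reader's face. A white 96-well plate is fixed on the tray behind the panel.
- start_pod: The start pod: a loose white box standing on the bench, 75 mm (x) x 130 mm (y) x 35 mm high, about 0.8 kg, with two ROUND black keys on top, 60 mm apart centre to centre along its y axis. Origin under the centre of its underside; z up.
- start_left (a joint): Travel of the round key at +30 mm on the start pod's y axis (m): 0 up, 0.006 fully down. Sprung straight up: starts moving at about 1.2 N, fully down takes about 4 N.
- start_right (a joint): The same for the round key at -30 mm on the start pod's y axis.
- start_left_top (a point): Centre of the top of that left round key, 29 mm across; 49 mm above the bench and 14 mm proud of the pod when up (still 8 mm proud when fully down).
- start_right_top (a point): Centre of the top of the right round key, same sizes.
- jog_pod: The other pod, to be left alone: the same white box with two SQUARE black keys (26 mm) in the same places. The two pods may stand in either place. Origin under the centre of its underside.
- jog_left (a joint): Travel of a square key (m), 0 up, 0.006 fully down; not to be pressed.
- jog_right (a joint): Travel of the other square key (m); not to be pressed.
- petri_dish: Bystander: flat round lidded dish, 95 mm across, 15 mm high. Origin at the centre of its underside.
- objective: Bystander: steel microscope objective standing on end, 34 mm across, 44 mm high. Origin at the centre of its underside.
- vial: Bystander: small amber screw-cap vial, 28 mm across, 55 mm high. Origin at the centre of its underside.
- tip_box: Bystander: grey box with clear lid, 87 x 122 x 63 mm. Origin at the centre of its underside.
- slide_box: Bystander: small cardboard box, 90 x 35 x 30 mm. Origin at the centre of its underside.
- reagent: Bystander: glass bottle, 66 mm across, 120 mm high. Origin at the centre of its underside.
Not all that is in view belongs to the job. What is shaped like the start_pod but pink is not meant.

How it is judged (in metres and radians):
On the way, in this order (a step that is already met when the one before it is completed fails the run):
1. the tray is fully home (within 5 mm) (value of joint tray below 0.005 m), for 0.2 s.
2. both round keys are held down together by the fingers (over 4 mm of their 6 mm) for 2.5 s without a break (value of joint each of start_left, start_right above 0.004 m and contact force between the fingers and start_pod above 2 N and value of joint tray below 0.008 m), for 2.5 s.
At the end, for the whole second after the job is handed in: The tray is home (within 8 mm), both round keys are up again (within 1 mm), and both pods stand flat on the bench (value of joint tray below 0.008 m and value of joint each of start_left, start_right below 0.001 m and height (world z) of each of start_pod, jog_pod below 0.006 m and angle between each of start_pod, jog_pod's own z axis and vertical below 0.05 rad); the robot touches nothing.
It fails at once if a start key is pressed while the tray is still out (value of joint tray above 0.01 m and value of joint any of start_left, start_right above 0.003 m).
It fails at once if one start key is pressed right down while the other is still up ((value of joint start_left above 0.0045 m and value of joint start_right below 0.001 m) or (value of joint start_right above 0.0045 m and value of joint start_left below 0.001 m)).
It fails at once if a square key is pressed (over 3 mm) (value of joint any of jog_left, jog_right above 0.003 m).
It fails at once if a pod is lifted (over 12 mm), tipped or pushed more than 30 mm (height (world z) of any of start_pod, jog_pod above 0.012 m or angle between any of start_pod, jog_pod's own z axis and vertical above 0.2 rad or distance of any of start_pod, jog_pod from where it was at the start of the episode above 0.03 m).
It fails at once if a bystander is lifted or moved more than 30 mm (distance of any of petri_dish, objective, vial, tip_box, slide_box, reagent from where it was at the start of the episode above 0.03 m).
It also fails if it takes over 48 s, if anything falls off the work surface, if the arm or the gripper's body presses on something with over 40 N, if the wrist force passes 120 N, or if a joint passes its speed limit or range.

### The arm

A 6-joint arm with a two-finger parallel gripper is mounted at the origin on the work surface. World frame = base frame: x ahead of the robot, y to its left, z up, the work surface at z = 0. Lengths are in mm, angles in rad, forces in N, time in s.
With the tool pointing down it reaches from about 275 to 750 mm from the base axis. Payload 10.2 kg.
Tool frame: the origin (TCP) lies midway between the tips of the shut fingers; the grasp point (between the pads) lies 19 mm behind it; z points along the fingers, y is the line along which they close (so a half turn about z gives the same grasp; the last joint's range is limited). The gripper opens to 85 mm and grips with 20 to 120 N. Pads are 22 mm wide; open, the fingers measure 114 mm over their backs; the gripper's body (76 mm by 85 mm) begins 54 mm behind the grasp point. The pads swing forward as they close: fully open they stand 13 mm farther back than shut.
Start: joints at [0.957, 0.313, 1.498, -0, 1.331, -0.223], TCP at [200, 485.418, 231.294] pointing down, gripper open.
Joint ranges: [-2.94, 2.94], [-0.97, 2.17], [0.19, 2.56], [-1.23, 4.37], [0.02, 3.11], [-2.88, 2.88]. Speed limits (rad/s): [2.39, 2.39, 3.01, 3.14, 3.14, 3.14].

### API

Orientations are given as a unit quaternion [w, x, y, z].
In Python, from rig import ctrl gives the robot as it stands.
- The arm moves only by the tool send_rows, never from a script. Its argument "targets" is a list of rows, each a list of 7 numbers: the closure, from -1 (fully open) to 1 (shut), so that 0 is half open, then the shift along the tool's x, y, z in m, then the turn, a rotation vector about the tool's x, y, z in rad. In form: [[claw, dx, dy, dz, ax, ay, az], ...]. A call has exactly 10 rows; each row shifts and turns the commanded pose from where the row before left it, along the tool's axes as they then stand; what a row does not reach is not made up. A row lasts 1/8 s, in which the tool goes at most 62.5 mm and 10.7 degrees, less where a joint would pass 70% of its speed; a pose out of reach is approached as far as the arm can. A call with a gripper value outside its range is refused whole. The fingers move at their own pace and stop on an object; "squeeze" is the grip in N (left out, the last holds). Time passes only in rows, so rows that do not move let the fingers close, or fill a call up. It gives the time, the measured TCP pose, the force, the opening and the grip force at its end, in the units of the state.
- ctrl.sense(): the state, without advancing time (a new reading comes with each control period).
- ctrl.capture(name): name is "scene" or "top" or "wrist"; returns a dict with "img" (400x640x3 uint8, red, green, blue), "camera_matrix" (3x3 intrinsics, pixels), "R" (3x3) and "t" (3): a world point X has camera coordinates R X + t. Camera axes: x right, y down, z forward; pixel columns grow to the right and rows downward; lengths in mm; the calibration is good to about 2 mm. A picture is of the moment at which its call begins. There is no depth.
- ctrl.finish_job(): hands the job in; it is judged then, once.
Trained networks look in a picture, given as the dict that the camera call returned (one of the last four; its "shot" number tells which), for a name from the list of things; names that differ only in an ending like _2 or _b are one class to them, and where a whole thing is asked for, a point or a joint stands for the part that bears it (a point fixed in the world has none). Each returns a list of dicts, best first, with "score" (0 to 1); they miss things now and then, are a little off and sometimes report something else, mostly with a low value. They report only what shows in the picture. A call takes as long as a camera call. They do not tell look-alikes from the thing itself.
- ctrl.boxes_of(query, picture): "extent" ([left, top, width, height] in pixels, round what is visible of it).
- ctrl.landmark_of(query, picture): "point" ([column, row] in pixels: a listed point, or the origin of a listed thing).
The state is a dict: "time_s": time; "joints": joint angles; "dq": joint speeds; "tau": joint torques, N m; "eef_pos": TCP position; "ee_rot": TCP orientation; "force": force on the tool from outside, world axes, zero at the start; "wrist_torque": the same for the moment, N m; "grip_width": opening from 0.0 (shut) to 1.0 (fully open); "grip_force": force on a finger pad.
Only numpy, scipy, OpenCV 4.12 (cv2) and the standard library are available. Lean on these libraries where they do the work, as an engineer would, in place of code of your own. Each camera call takes 0.05 s, during which the arm holds its last target. There are 200 camera calls.

## Working session

There is one attempt and no reset: what is moved stays moved. The work goes in short steps, Python scripts to look and compute and a tool call to move; the robot and the scene stay as the last step left them, time stands still between calls to the robot, and variables do not carry over. Pictures are saved under pics/ and viewed, at most 10 in all, crops included, and the job is handed in when it is done.

Besides the shell and the picture viewer there is one more tool, called after "Request:" as name(argument=value, ...), one argument or row to a line, values as JSON. send_rows: Moves the arm, as the interface text tells. Its arguments: {"type":"object","properties":{"targets":{"type":"array"},"squeeze":{"type":"number"}},"required":["targets"]}

```bash
mkdir -p pics; cat > h.py <<'E'
import numpy as np, cv2
from rig import ctrl
from scipy.spatial.transform import Rotation as Rn
def ray(p,px,z):
    K,R,t=[np.asarray(p[k],float) for k in("camera_matrix","R","t")]
    d=R.T@np.linalg.solve(K,[px[0],px[1],1]); c=-R.T@t.ravel()
    return c+d*(z-c[2])/d[2]
def proj(p,X):
    K,R,t=[np.asarray(p[k],float) for k in("camera_matrix","R","t")]
    v=K@(R@np.asarray(X,float)+t.ravel()); return v[:2]/v[2]
def save(p,n): cv2.imwrite('pics/'+n,p["img"][:,:,::-1])
E
python3 - <<'E'
from h import *
s=ctrl.sense(); print(s['eef_pos'],s['ee_rot'],s['force'])
for c in("scene","top"):
    p=ctrl.capture(c); save(p,c+'1.png')
    for q,z in(("tray_front",47),("start_left_top",49),("start_right_top",49),("start_pod",0),("jog_pod",0),("reader",0)):
        print(c,q,[(np.round(r["point"]).tolist(),round(r["score"],2),np.round(ray(p,r["point"],z)[:2]).tolist()) for r in ctrl.landmark_of(q,p)[:3]])
E
```

```text
[199.83069371 485.20944645 230.74984512] [-2.58785087e-04  1.94133736e-01  9.80974874e-01 -5.67510053e-04] [-0.40949466  0.34110077 -0.33723715]
scene tray_front [([378.0, 154.0], 0.72, [474.0, 162.0])]
scene start_left_top [([343.0, 214.0], 0.7, [608.0, -78.0]), ([374.0, 284.0], 0.55, [796.0, -157.0]), ([162.0, 202.0], 0.47, [315.0, -398.0])]
scene start_right_top [([137.0, 209.0], 0.7, [304.0, -455.0]), ([322.0, 228.0], 0.45, [615.0, -144.0]), ([397.0, 273.0], 0.45, [805.0, -101.0])]
scene start_pod [([156.0, 218.0], 0.83, [303.0, -422.0]), ([383.0, 294.0], 0.71, [803.0, -131.0]), ([335.0, 236.0], 0.7, [615.0, -105.0])]
scene jog_pod [([222.0, 249.0], 0.83, [494.0, -338.0])]
scene reader [([396.0, 162.0], 0.97, [491.0, 225.0])]
top tray_front [([231.0, 220.0], 0.86, [475.0, 160.0])]
top start_left_top [([322.0, 168.0], 0.62, [618.0, -76.0]), ([356.0, 107.0], 0.59, [790.0, -165.0]), ([450.0, 287.0], 0.52, [320.0, -400.0])]
top start_right_top [([334.0, 101.0], 0.61, [807.0, -105.0]), ([347.0, 170.0], 0.41, [615.0, -141.0])]
top start_pod [([332.0, 177.0], 0.87, [606.0, -102.0]), ([461.0, 293.0], 0.86, [302.0, -443.0]), ([343.0, 108.0], 0.72, [807.0, -129.0])]
top jog_pod [([417.0, 218.0], 0.57, [497.0, -334.0])]
top reader [([214.0, 214.0], 0.65, [498.0, 218.0])]
```

View pics/scene1.png

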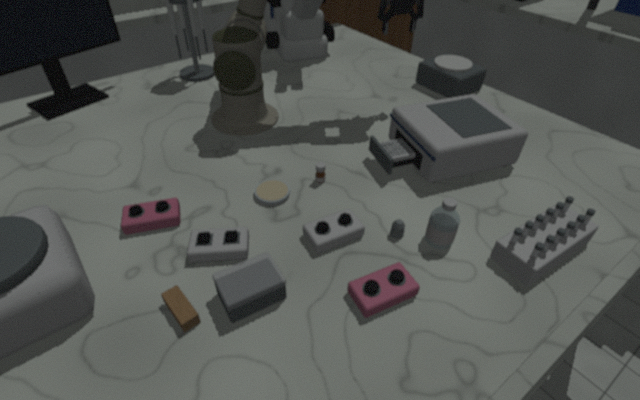

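View pics/top1.png

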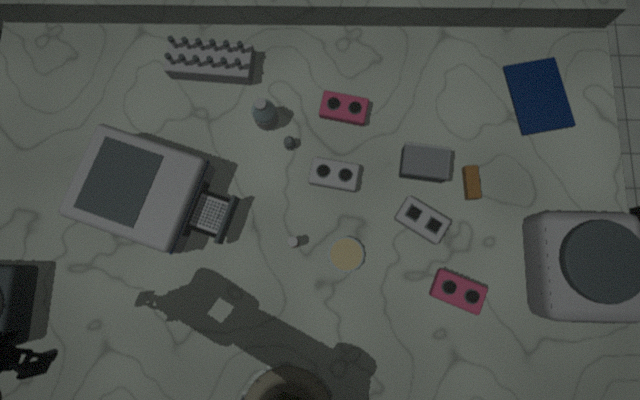

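The scene view shows two white pods. The one at scene (335,230) / top (335,174) has round keys. The one at scene (220,243) / top (423,220) has square keys. The possible mix-ups are the pink pods at scene (150,215) and (383,288), and the square-key pod. I choose the white pod with round keys at top (335,174), and will check it in a close crop along with the tray.

```bash
python3 - <<'E'
from h import *
p=ctrl.capture("top"); im=p["img"][:,:,::-1]
a=cv2.resize(im[145:205,295:375],None,fx=5,fy=5,interpolation=3); b=cv2.resize(im[115:265,50:250],None,fx=4,fy=4,interpolation=3)[:600]
out=np.zeros((600,800,3),np.uint8); out[:]=b
cv2.imwrite('pics/c1.png',np.clip(out*1.6,0,255)); 
# reader outline
for c in [(103,125),(208,160),(168,250),(62,212)]: print(ray(p,c,120)[:2].round())
g=cv2.cvtColor(im,cv2.COLOR_BGR2GRAY)
# pod: dark keys within
r=g[145:205,295:375]; 
n,l,s,c=cv2.connectedComponentsWithStats((r<45).astype(np.uint8))
for i in range(1,n):
    if s[i,4]>40: px=c[i]+[295,145]; print(s[i],px.round(1),ray(p,px,48)[:2].round(1))
cv2.imwrite('pics/c2.png',np.clip(a*1.6,0,255))
print(proj(p,[200,485,231]),-p["R"].T@p["t"])
w=ctrl.capture("scene")
for x in ([616,-76,49],[616,-141,49]): print(proj(w,x))
print(w["R"].round(2).tolist(),(-np.array(w["R"]).T@w["t"]).round())
E
```

```text
[704. 481.]
[617. 207.]
[394. 287.]
[480. 555.]
[23 20 11 11 97] [322.9 170.2] [613.2 -77.4]
[45 24 12 11 95] [345.3 174.1] [ 603.8 -136.7]
[ 40.24546404 342.82418372] [ 371.77251232  -96.20986762 1051.59889045]
[345.92861522 215.90866759]
[323.88103405 227.78302618]
[[0.61, 0.79, 0.01], [0.53, -0.39, -0.75], [-0.59, 0.46, -0.66]] [1107. -542.  687.][ WARN:0@0.497] global loadsave.cpp:1063 imwrite_ Unsupported depth image for selected encoder is fallbacked to CV_8U.
```

View pics/c1.png

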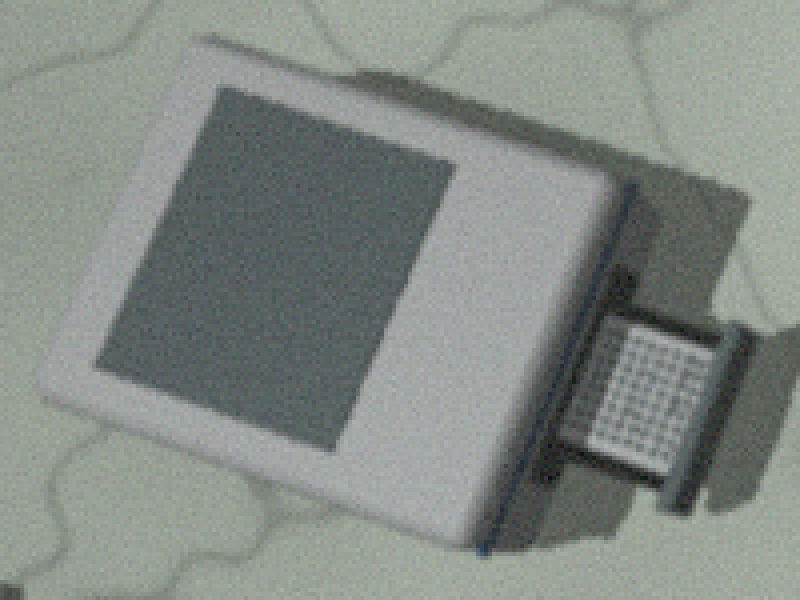

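View pics/c2.png

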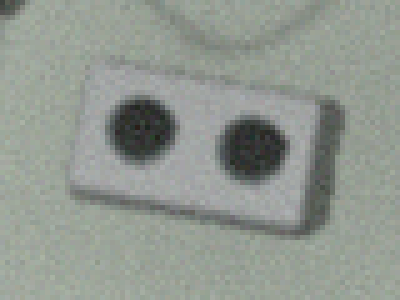

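The crop shows the white pod with two round keys at top (323,170) and (345,174), so that is the start pod. The tray panel is at top (233,218) and stands out of the reader. I'll shut the fingers and go to a point in front of the panel.

Request:
send_rows(
  targets=[
    [1, -0.038, -0.0254, 0.008, 0, 0, 0],
    [1, -0.038, -0.0254, 0.008, 0, 0, 0],
    [1, -0.038, -0.0254, 0.008, 0, 0, 0],
    [1, -0.038, -0.0254, 0.008, 0, 0, 0],
    [1, -0.038, -0.0254, 0.008, 0, 0, 0],
    [1, -0.038, -0.0254, 0.008, 0, 0, 0],
    [1, -0.038, -0.0254, 0.008, 0, 0, 0],
    [1, -0.038, -0.0254, 0.008, 0, 0, 0],
    [1, -0.038, -0.0254, 0.008, 0, 0, 0],
    [1, -0.038, -0.0254, 0.008, 0, 0, -0.068],
  ],
  squeeze=40,
)

```text
time_s: 2.05
eef_pos: [455.4, 104.4, 151.2]
ee_rot: [0.0, 0.16, 0.987, 0.0]
force: [-0.3, 0.9, 0.2]
grip_width: 0.001
grip_force: 0.0
```

```bash
cat >> h.py <<'E'
def delta(X,yaw_y):
    s=ctrl.sense(); q=s['ee_rot']; M=Rn.from_quat([q[1],q[2],q[3],q[0]]).as_matrix()
    d=M.T@(np.array(X,float)-s['eef_pos']); cur=np.degrees(np.arctan2(M[1,1],M[0,1]))
    print('pos',s['eef_pos'].round(1) if hasattr(s['eef_pos'],'round') else s['eef_pos'],'ydir',round(cur,2),'delta mm',d.round(1),'az',round(-np.radians(yaw_y-cur),4),'tilt',M[:,2].round(4),'f',np.round(s['force'],1),'w',s['grip_width'],'t',s['time_s'])
E
python3 - <<'E'
from h import *
p=ctrl.capture("top"); 
for q,z in(("tray_front",47),("vial",0),("petri_dish",0),("objective",0),("tip_box",0),("reader",0)):
    print(q,[(np.round(r["point"]).tolist(),round(r["score"],2),np.round(ray(p,r["point"],z)[:2]).tolist()) for r in ctrl.landmark_of(q,p)[:2]])
w=ctrl.capture("wrist"); save(w,'w1.png')
for q,z in(("tray_front",47),("reader",0)):
    print('w',q,[(np.round(r["point"]).tolist(),round(r["score"],2),np.round(ray(w,r["point"],z)[:2]).tolist()) for r in ctrl.landmark_of(q,w)[:2]])
delta([460,118,50],71.5)
E
```

```text
tray_front []
vial [([293.0, 240.0], 0.45, [430.0, -1.0])]
petri_dish [([345.0, 255.0], 0.65, [394.0, -140.0])]
objective [([293.0, 144.0], 0.7, [698.0, 10.0])]
tip_box [([425.0, 165.0], 0.75, [644.0, -359.0])]
reader [([268.0, 122.0], 0.33, [762.0, 81.0])]
w tray_front [([398.0, 206.0], 0.65, [475.0, 164.0])]
w reader [([444.0, 196.0], 0.76, [496.0, 217.0])]
pos [454.3 106.5 151.5] ydir 71.57 delta mm [ -1.7  12.7 101.5] az 0.0012 tilt [ 4.e-04  0.e+00 -1.e+00] f [-0.5  0.   0.4] w -0.001404009403322786 t 2.55
```

View pics/w1.png

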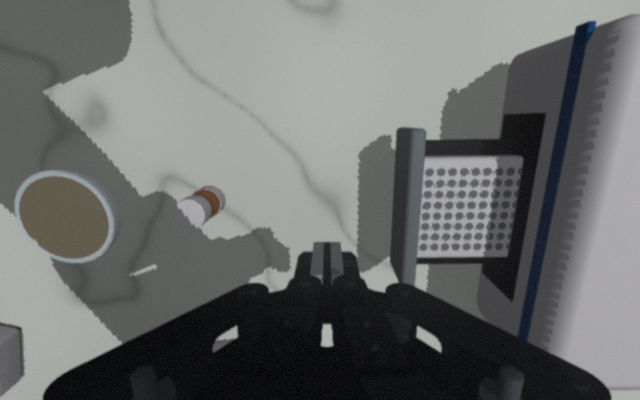

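The wrist view shows the panel upright at column 405, level with the finger line, and the vial at (205,203) well clear. I'll lower beside the panel and start pushing.

Request:
send_rows(
  targets=[
    [1, 0, 0, 0.034, 0, 0, 0],
    [1, 0, 0, 0.034, 0, 0, 0],
    [1, 0, 0, 0.033, 0, 0, 0],
    [1, 0, 0.01, 0, 0, 0, 0],
    [1, 0, 0.012, 0, 0, 0, 0],
    [1, 0, 0.012, 0, 0, 0, 0],
    [1, 0, 0.012, 0, 0, 0, 0],
    [1, 0, 0.012, 0, 0, 0, 0],
    [1, 0, 0.012, 0, 0, 0, 0],
    [1, 0, 0.01, 0, 0, 0, 0],
  ],
)

```text
time_s: 3.8
eef_pos: [480.2, 182.4, 50.3]
ee_rot: [-0.0, 0.161, 0.987, -0.0]
force: [-1.3, -2.6, 1.5]
grip_width: -0.0
grip_force: 1.3
```

```bash
python3 - <<'E'
from h import *
w=ctrl.capture("wrist"); save(w,'w2.png')
for q,z in(("tray_front",47),("reader",0)):
    print('w',q,[(np.round(r["point"]).tolist(),round(r["score"],2),np.round(ray(w,r["point"],z)[:2]).tolist()) for r in ctrl.landmark_of(q,w)[:2]])
delta([496,217,50],71.5)
E
```

```text
w tray_front [([352.0, 252.0], 0.57, [483.0, 195.0])]
w reader [([382.0, 228.0], 0.64, [494.0, 217.0])]
pos [480.  182.2  50.1] ydir 71.53 delta mm [-4.1 38.1  0.1] az 0.0006 tilt [ 0.e+00  3.e-04 -1.e+00] f [ 0.6 -0.2  0.5] w -0.002888091778491841 t 3.95
```

Request:
send_rows(
  targets=[
    [1, 0, 0.005, 0, 0, 0, 0],
    [1, 0, 0.005, 0, 0, 0, 0],
    [1, 0, 0.004, 0, 0, 0, 0],
    [1, 0, 0.003, 0, 0, 0, 0],
    [1, 0, 0.002, 0, 0, 0, 0],
    [1, 0, 0.002, 0, 0, 0, 0],
    [1, 0, 0.002, 0, 0, 0, 0],
    [1, 0, 0.002, 0, 0, 0, 0],
    [1, 0, 0.001, 0, 0, 0, 0],
    [1, 0, 0, 0, 0, 0, 0],
  ],
)

```text
time_s: 5.2
eef_pos: [487.5, 204.5, 50.2]
ee_rot: [-0.001, 0.16, 0.987, -0.002]
force: [-6.8, -15.9, 4.7]
grip_width: -0.001
grip_force: 8.5
```

A force of 17 N with the motion stalled means the tray is on its stop. I'll push a little more to be sure, then back off and go up.

Request:
send_rows(
  targets=[
    [1, 0, 0.001, 0, 0, 0, 0],
    [1, 0, 0.001, 0, 0, 0, 0],
    [1, 0, 0, 0, 0, 0, 0],
    [1, 0, 0, 0, 0, 0, 0],
    [1, 0, 0, 0, 0, 0, 0],
    [1, 0, 0, 0, 0, 0, 0],
    [1, 0, 0, 0, 0, 0, 0],
    [1, 0, 0, 0, 0, 0, 0],
    [1, 0, 0, 0, 0, 0, 0],
    [1, 0, 0, 0, 0, 0, 0],
  ],
)

```text
time_s: 6.45
eef_pos: [487.5, 204.7, 50.2]
ee_rot: [-0.002, 0.16, 0.987, -0.004]
force: [-10.8, -28.0, 9.5]
grip_width: -0.006
grip_force: 14.9
```

```bash
python3 - <<'E'
from h import *
delta([475,150,50],71.5); delta([608,-107,170],81)
E
```

```text
pos [487.5 204.7  50.2] ydir 71.56 delta mm [ -5.4 -55.8   0.7] az 0.001 tilt [-0.0052 -0.0069 -1.    ] f [-10.8 -28.    9.5] w -0.0059672343406638574 t 6.45
pos [487.5 204.7  50.2] ydir 71.56 delta mm [-212.6 -258.5 -118.3] az -0.1648 tilt [-0.0052 -0.0069 -1.    ] f [-10.8 -28.    9.5] w -0.0059672343406638574 t 6.45
```

Request:
send_rows(
  targets=[
    [1, 0, -0.02, 0, 0, 0, 0],
    [1, 0, -0.02, 0, 0, 0, 0],
    [1, 0, -0.02, -0.02, 0, 0, 0],
    [1, 0, 0, -0.05, 0, 0, 0],
    [1, 0, 0, -0.05, 0, 0, 0],
    [0.5, -0.03, -0.028, 0, 0, 0, 0],
    [0, -0.03, -0.028, 0, 0, 0, 0],
    [0, -0.03, -0.028, 0, 0, 0, 0],
    [0, -0.03, -0.028, 0, 0, 0, 0],
    [0, -0.03, -0.028, 0, 0, 0, 0],
  ],
)

```text
time_s: 7.7
eef_pos: [568.8, -30.2, 170.8]
ee_rot: [0.001, 0.161, 0.987, 0.0]
force: [0.0, 0.7, -0.1]
grip_width: 0.5
grip_force: 0.0
```

```bash
python3 - <<'E'
from h import *
p=ctrl.capture("top")
for q,z in(("tray_front",47),):
    print(q,[(np.round(r["point"]).tolist(),round(r["score"],2),np.round(ray(p,r["point"],z)[:2]).tolist()) for r in ctrl.landmark_of(q,p)[:2]])
delta([608,-107,150],81)
E
```

```text
tray_front [([211.0, 213.0], 0.58, [495.0, 212.0])]
pos [569.3 -32.1 170.4] ydir 71.31 delta mm [-60.6 -58.6  20.5] az -0.1692 tilt [ 2.3e-03 -8.0e-04 -1.0e+00] f [-0.   0.9 -0.4] w 0.5048143814813593 t 7.8
```

Request:
send_rows(
  targets=[
    [0, -0.015, -0.015, 0.005, 0, 0, 0],
    [0, -0.015, -0.015, 0.005, 0, 0, 0],
    [0, -0.015, -0.015, 0.005, 0, 0, 0],
    [0, -0.015, -0.013, 0.005, 0, 0, 0],
    [0, 0, 0, 0, 0, 0, -0.085],
    [0, 0, 0, 0, 0, 0, -0.084],
    [0, 0, 0, 0, 0, 0, 0],
    [0, 0, 0, 0, 0, 0, 0],
    [0, 0, 0, 0, 0, 0, 0],
    [0, 0, 0, 0, 0, 0, 0],
  ],
)

```text
time_s: 9.05
eef_pos: [606.2, -103.0, 150.3]
ee_rot: [0.0, 0.077, 0.997, -0.0]
force: [-0.5, 0.2, -0.4]
grip_width: 0.501
grip_force: 0.0
```

```bash
python3 - <<'E'
from h import *
w=ctrl.capture("wrist"); save(w,'w3.png')
for q,z in(("start_left_top",49),("start_right_top",49)):
    print('w',q,[(np.round(r["point"]).tolist(),round(r["score"],2),np.round(ray(w,r["point"],z)[:2],1).tolist()) for r in ctrl.landmark_of(q,w)[:3]])
delta([608,-107,150],81)
for e in (613.2,-77.4,49),(603.8,-136.7,49),(608,-107,49),ctrl.sense()['eef_pos']: print(proj(w,e).round())
E
```

```text
w start_left_top [([359.0, 211.0], 0.79, [615.5, -77.4])]
w start_right_top [([287.0, 206.0], 0.91, [602.6, -136.0])]
pos [ 606.2 -103.   150.3] ydir 81.18 delta mm [-2.4 -3.6  0.3] az 0.0031 tilt [-0.  0. -1.] f [-0.4 -0.  -0.5] w 0.5006207644586756 t 9.2
[358. 208.]
[286. 208.]
[322. 207.]
[327. 258.]
```

View pics/w3.png

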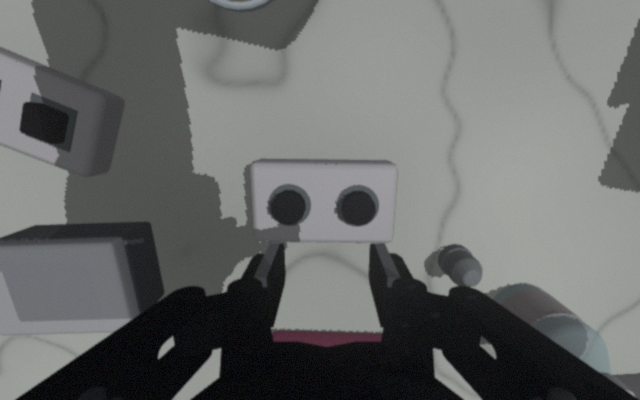

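The wrist view shows the round keys at (289,205) and (357,206), just ahead of the half-open fingertips, with the square-key pod off to the left at (45,120). I'll centre over the round keys, open a little more, and go down to just above them.

Request:
send_rows(
  targets=[
    [-0.15, -0.003, -0.0035, 0, 0, 0, 0.02],
    [-0.15, 0, 0, 0.02, 0, 0, 0],
    [-0.15, 0, 0, 0.02, 0, 0, 0],
    [-0.15, 0, 0, 0.02, 0, 0, 0],
    [-0.15, 0, 0, 0.018, 0, 0, 0],
    [-0.15, 0, 0, 0.01, 0, 0, 0],
    [-0.15, 0, 0, 0, 0, 0, 0],
    [-0.15, 0, 0, 0, 0, 0, 0],
    [-0.15, 0, 0, 0, 0, 0, 0],
    [-0.15, 0, 0, 0, 0, 0, 0],
  ],
)

```text
time_s: 10.45
eef_pos: [608.8, -107.0, 62.7]
ee_rot: [0.0, 0.087, 0.996, -0.0]
force: [0.3, -0.3, 0.1]
grip_width: 0.574
grip_force: 0.0
```

```bash
python3 - <<'E'
from h import *
w=ctrl.capture("wrist"); cv2.imwrite('pics/w4.png',cv2.resize(w["img"][150:350,220:440,::-1],None,fx=3,fy=3))
for q,z in(("start_left_top",49),("start_right_top",49)):
    print('w',q,[(np.round(r["point"]).tolist(),round(r["score"],2),np.round(ray(w,r["point"],z)[:2],1).tolist()) for r in ctrl.landmark_of(q,w)[:3]])
delta([608.8,-106.9,50],80)
for s in(-30,30): print(proj(w,[608.8+s*.174,-106.9+s*.985,49]).round())
E
```

```text
w start_left_top []
w start_right_top [([274.0, 249.0], 0.98, [604.9, -136.0])]
pos [ 608.6 -107.    62.5] ydir 80.05 delta mm [-0.1  0.1 12.5] az 0.0008 tilt [ 2.e-04 -1.e-04 -1.e+00] f [-0.2 -0.8 -0.2] w 0.5713847197962159 t 10.6
[273. 247.]
[381. 247.]
```

View pics/w4.png

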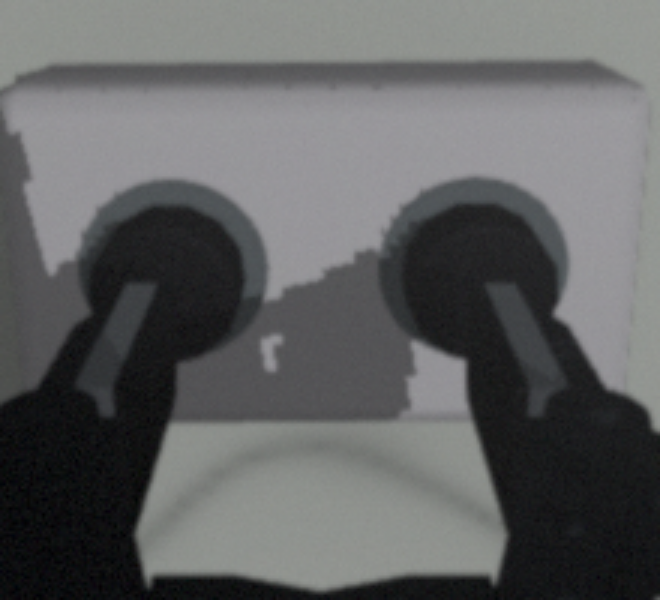

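The crop shows one fingertip over each round key, centred to about a millimetre though a touch wide apart. I'll close slightly and go down.

Request:
send_rows(
  targets=[
    [-0.08, 0, 0, 0.005, 0, 0, 0],
    [-0.08, 0, 0, 0.005, 0, 0, 0],
    [-0.08, 0, 0, 0.003, 0, 0, 0],
    [-0.08, 0, 0, 0.001, 0, 0, 0],
    [-0.08, 0, 0, 0.001, 0, 0, 0],
    [-0.08, 0, 0, 0.001, 0, 0, 0],
    [-0.08, 0, 0, 0.001, 0, 0, 0],
    [-0.08, 0, 0, 0.001, 0, 0, 0],
    [-0.08, 0, 0, 0, 0, 0, 0],
    [-0.08, 0, 0, 0, 0, 0, 0],
  ],
)

```text
time_s: 11.85
eef_pos: [608.7, -107.0, 44.5]
ee_rot: [0.0, 0.087, 0.996, -0.0]
force: [-0.8, 0.4, 3.2]
grip_width: 0.542
grip_force: 2.1
```

Request:
send_rows(
  targets=[
    [-0.08, 0, 0, 0.001, 0, 0, 0],
    [-0.08, 0, 0, 0.001, 0, 0, 0],
    [-0.08, 0, 0, 0.001, 0, 0, 0],
    [-0.08, 0, 0, 0.001, 0, 0, 0],
    [-0.08, 0, 0, 0.001, 0, 0, 0],
    [-0.08, 0, 0, 0.001, 0, 0, 0],
    [-0.08, 0, 0, 0, 0, 0, 0],
    [-0.08, 0, 0, 0, 0, 0, 0],
    [-0.08, 0, 0, 0, 0, 0, 0],
    [-0.08, 0, 0, 0, 0, 0, 0],
  ],
)

```text
time_s: 13.1
eef_pos: [608.8, -107.0, 40.5]
ee_rot: [0.0, 0.087, 0.996, -0.0]
force: [-9.0, 2.5, 21.6]
grip_width: 0.538
grip_force: 10.8
```

The force rose to about 22 N and the arm stalled, so the keys are at the bottom. I'll check that both are down and then hold.

```bash
python3 - <<'E'
from h import *
s=ctrl.sense(); print(np.round(s['force'],1),np.round(s['wrist_torque'],2))
w=ctrl.capture("wrist"); cv2.imwrite('pics/w5.png',cv2.resize(w["img"][150:350,220:440,::-1],None,fx=3,fy=3))
E
```

```text
[-9.   2.5 21.6] [ 0.44  1.53 -0.04]
```

View pics/w5.png

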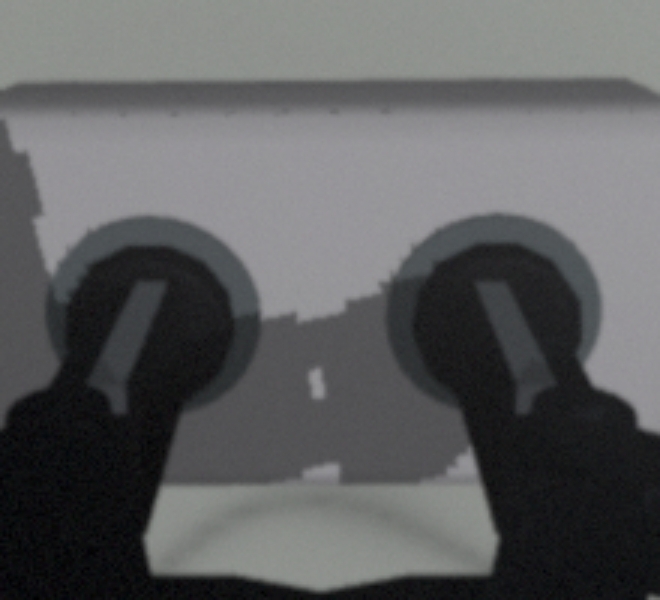

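Request:
send_rows(
  targets=[
    [-0.08, 0, 0, 0, 0, 0, 0],
    [-0.08, 0, 0, 0, 0, 0, 0],
    [-0.08, 0, 0, 0, 0, 0, 0],
    [-0.08, 0, 0, 0, 0, 0, 0],
    [-0.08, 0, 0, 0, 0, 0, 0],
    [-0.08, 0, 0, 0, 0, 0, 0],
    [-0.08, 0, 0, 0, 0, 0, 0],
    [-0.08, 0, 0, 0, 0, 0, 0],
    [-0.08, 0, 0, 0, 0, 0, 0],
    [-0.08, 0, 0, 0, 0, 0, 0],
  ],
)

```text
time_s: 14.4
eef_pos: [608.8, -107.0, 40.5]
ee_rot: [0.0, 0.087, 0.996, -0.0]
force: [-8.6, 2.4, 21.6]
grip_width: 0.54
grip_force: 10.8
```

Both keys look sunk into their collars by the same amount, with a fingertip on each. I'll keep holding.

Request:
send_rows(
  targets=[
    [-0.08, 0, 0, 0, 0, 0, 0],
    [-0.08, 0, 0, 0, 0, 0, 0],
    [-0.08, 0, 0, 0, 0, 0, 0],
    [-0.08, 0, 0, 0, 0, 0, 0],
    [-0.08, 0, 0, 0, 0, 0, 0],
    [-0.08, 0, 0, 0, 0, 0, 0],
    [-0.08, 0, 0, 0, 0, 0, 0],
    [-0.08, 0, 0, 0, 0, 0, 0],
    [-0.08, 0, 0, 0, 0, 0, 0],
    [-0.08, 0, 0, 0, 0, 0, 0],
  ],
)

```text
time_s: 15.65
eef_pos: [608.8, -107.0, 40.4]
ee_rot: [0.0, 0.087, 0.996, -0.0]
force: [-8.6, 2.5, 22.6]
grip_width: 0.539
grip_force: 10.8
```

Request:
send_rows(
  targets=[
    [-0.08, 0, 0, 0, 0, 0, 0],
    [-0.08, 0, 0, 0, 0, 0, 0],
    [-0.08, 0, 0, 0, 0, 0, 0],
    [-0.08, 0, 0, 0, 0, 0, 0],
    [-0.08, 0, 0, 0, 0, 0, 0],
    [-0.08, 0, 0, 0, 0, 0, 0],
    [-0.08, 0, 0, 0, 0, 0, 0],
    [-0.08, 0, 0, 0, 0, 0, 0],
    [-0.08, 0, 0, 0, 0, 0, 0],
    [-0.08, 0, 0, 0, 0, 0, 0],
  ],
)

```text
time_s: 16.9
eef_pos: [608.8, -107.0, 40.5]
ee_rot: [0.0, 0.087, 0.996, -0.0]
force: [-8.3, 3.2, 21.7]
grip_width: 0.547
grip_force: 10.8
```

Request:
send_rows(
  targets=[
    [-0.08, 0, 0, -0.002, 0, 0, 0],
    [-0.08, 0, 0, -0.003, 0, 0, 0],
    [-0.08, 0, 0, -0.005, 0, 0, 0],
    [-0.08, 0, 0, -0.01, 0, 0, 0],
    [-0.08, 0, 0, -0.02, 0, 0, 0],
    [-0.08, 0, 0, -0.03, 0, 0, 0],
    [-0.08, 0, 0, -0.03, 0, 0, 0],
    [-0.08, 0, 0, -0.02, 0, 0, 0],
    [-0.08, 0, 0, 0, 0, 0, 0],
    [-0.08, 0, 0, 0, 0, 0, 0],
  ],
)

```text
time_s: 18.15
eef_pos: [608.2, -106.8, 157.2]
ee_rot: [-0.001, 0.087, 0.996, 0.0]
force: [0.4, 0.8, -0.4]
grip_width: 0.538
grip_force: 0.0
```

```bash
python3 - <<'E'
from h import *
p=ctrl.capture("scene"); w=ctrl.capture("wrist")
print('tray',[np.round(ray(p,r["point"],47)[:2]).tolist() for r in ctrl.landmark_of("tray_front",p)[:1]])
for q in("start_left_top","start_right_top"): print(q,[np.round(ray(w,r["point"],49)[:2],1).tolist() for r in ctrl.landmark_of(q,w)[:1]])
delta([608.8,-106.9,150],80)
a=cv2.resize(p["img"][120:280,180:440,::-1],None,fx=3,fy=3); cv2.imwrite('pics/s2.png',a)
E
```

```text
tray [[489.0, 217.0]]
start_left_top [[614.5, -75.8]]
start_right_top [[606.8, -135.3]]
pos [ 608.4 -106.9  157.6] ydir 80.04 delta mm [-0.4  0.1  7.6] az 0.0007 tilt [-1.e-03  3.e-04 -1.e+00] f [ 0.2 -0.4  0.2] w 0.5363595479844743 t 18.4
```

View pics/s2.png

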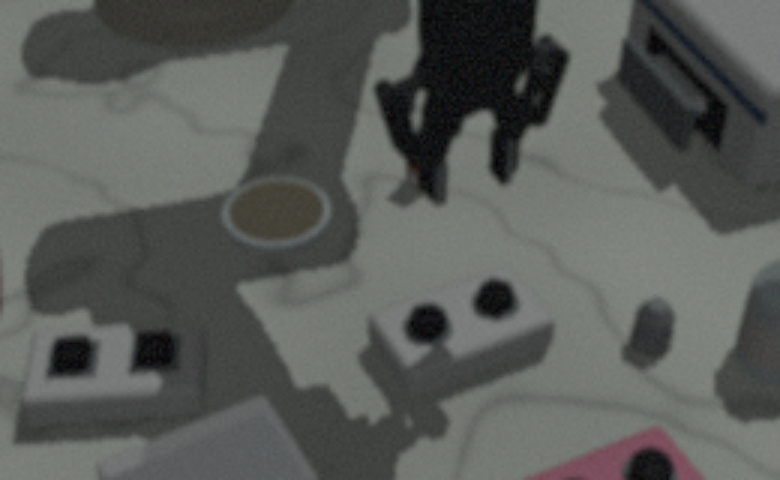

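The crop shows the tray home at (670,90), both round keys up at (428,325) and (495,300), both pods flat and in place, and the gripper clear above. I'm handing the job in.

```bash
python3 -c "
from rig import ctrl
print(ctrl.finish_job())"
```

```text
the job is handed in; nothing more can be done
None
```

The tray is pushed home against its stop, both round keys were held down together for about 4 s and have sprung back up, the gripper is clear, and the job is handed in at about 18 s; the hand-in returned no verdict.

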